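# Clip a test tile onto the carving board

## Task

Without gripping or lifting anything, press the red thumb bar of the spring clip down with one fingertip and, keeping it down, push the test tile along its lane with the other finger, under the raised clip, until it rests against the end stop. Only then let the bar up so that the clip closes on the tile, and move clear; leave the cup, jar, wooden rib and stamp where they stand.

Things in the scene. Friction and masses are not known exactly. Their poses are not given: they have to be found in the camera images.
- board: Fixed plywood carving board on the table, x -110 to 100 mm, y -42 to 89 mm. Origin on its underside (table height), mid-lane. The tile lane runs along the board's x; the tile is pushed towards +x. Lane floor 18 mm above the origin. Beyond y = 47 the board is only 8 mm thick.
- lane_entry (a point): Middle of the lane floor at its open -x end (board x -110 mm). Axes as the board's. The lane is 54 mm wide (board y -27 to 27) between two aluminium rails: right y -37 to -27, top 6 mm above the lane floor; left y 27 to 33, top 5 mm above it.
- end_stop (a point): Middle of the foot of the dark steel end stop's face, on the lane floor at board x = 80 mm, mid-lane; the stop is 12 mm high. Axes as the board's.
- clip (a joint): Angle (rad) of the spring clip about its steel pin (along board x, at y = 40 mm, 27 mm above the board's origin). 0 = at rest, closed, lip blocking the lane; grows as the thumb bar is pressed; 0.40 = fully raised, bar level; 0.48 = hard stop; 0.25 = closed on the tile. The lip clears the tile above 0.29. A spring closes it: about 7 N on the middle of the bar holds it at 0.40.
- clip_pad (a point): Middle of the red thumb bar's top face: press here or anywhere along it; a finger can slide along it. 135 mm long (board x -100 to 35) by 30 mm. Pressed to 0.40 rad it is level, spans board y 48 to 78, its top 3 mm above the lane floor: fingertips at that height press the bar and also reach behind the tile. At rest tilted 0.40 rad, outer edge highest, about 36 mm above the board's origin.
- clip_lip (a point): Middle of the lower edge of the clip's steel lip, which presses on the tile: 24 mm long (board x 50 to 74) and 3 mm thick. At rest at board y = 11.5 mm, 1 mm above the lane floor; about 12 mm above the floor when the bar is pressed level (0.40 rad).
- tile: The terracotta test tile with a white, blue and green glazed top, loose, 60 mm long (x) by 50 mm wide (y) by 8 mm thick, about 55 g. Origin in the middle of its underside; x along the lane towards the stop. It starts lying in the lane, short of the clip's lip.
- tile_home (a point): Point on the lane floor where the tile's origin lies when the tile is home: its front edge against the end stop (30 mm before the stop's face, mid-lane). Axes as the board's.
- cup: Orange plastic cup, 72 mm across the rim, 110 mm tall, standing. Leave alone. Origin under its centre.
- jar: Glaze jar, 60 mm across, 75 mm tall, standing. Leave alone. Origin under its centre.
- rib: Flat wooden potter's rib, 85 by 45 by 9 mm, lying on the table. Leave alone. Origin under its centre.
- stamp: Dark wooden clay stamp, 28 by 28 by 55 mm, standing. Leave alone. Origin under its centre.
Things that resemble listed ones, but are neither listed nor needed, are in the scene too. Leave any orange look-alike of the board alone.

How it is judged:
By the outcome, as a careful person would: the job done as asked, in the order asked, and still so for the second after the job is handed in, with the robot touching nothing.
It also fails if it takes over 37 s, if anything falls off the work surface, if the arm or the gripper's body presses on something with over 40 N, if the wrist force passes 120 N, or if a joint passes its speed limit or range.

## Robot

A 7-joint arm with a two-finger parallel gripper is mounted at the origin on the work surface. World frame = base frame: x ahead of the robot, y to its left, z up, the work surface at z = 0. Lengths are in m, angles in rad, forces in N, time in s.
With the tool pointing down it reaches from about 0.4 to 0.85 m from the base axis. Payload 10.4 kg.
Tool frame: the origin (TCP) lies between the finger pads; the fingertips stand 14 mm ahead of it and the grasp point (between the pads) lies 5 mm behind it; z points along the fingers, y is the direction in which the jaws open and shut (so a half turn about z gives the same grasp; the last joint's range is limited). The gripper opens to 87 mm and grips with 3 to 60 N. Pads are 19 mm wide; open, the fingers measure 117 mm over their backs; the gripper's body (75 mm by 190 mm) begins 51 mm behind the grasp point.
Start: joints at [1.251, 0.332, -0.065, 1.46, 0.022, 1.35, -0.088], TCP at [0.183, -0.598, 0.237] pointing down, gripper open.
Joint ranges: [-2.6, 2.6], [-0.5, 2.12], [-1.47, 1.34], [0.16, 2.42], [-1.27, 4.41], [0.06, 2.06], [-2.6, 2.6]. Speed limits (rad/s): [2.22, 2.22, 2.79, 2.79, 3.14, 3.14, 3.14].

## Interface

Orientations are given as a unit quaternion [x, y, z, w].
In Python, from bench import readout, camera, calibration, order gives the robot as it stands.
- The arm moves only by the tool apply_moves, never from a script. Its argument "deltas" is a list of rows, each an object with "translation": the shift along the world's x, y, z in m, a list of three; "turn": the turn, a rotation vector about the world's x, y, z in rad, a list of three; "hand": the finger opening in m, from 0 to 0.087. A call has 1 to 5 rows; each row shifts and turns the pose as measured when the row begins; what a row does not reach is not made up. A row lasts 1/10 s, in which the tool goes at most 50 mm and 8.59 degrees, less where a joint would pass 70% of its speed; a pose out of reach is approached as far as the arm can. A call with a gripper value outside its range is refused whole. The fingers move at their own pace and stop on an object; "newtons" is the grip in N (left out, the last holds). Time passes only in rows, so rows that do not move let the fingers close. It gives the time, the measured TCP pose, the force and the opening at its end, in the units of the state.
- readout.read_state(): the state, without advancing time (a new reading comes with each control period).
- camera(name): name is "scene" or "top" or "wrist"; returns the picture (480x640x3 uint8, red, green, blue); there is no depth.
- calibration(name): a dict with "fx", "fy", "cx", "cy" (pixels), "extrinsics" (4x4, takes a point from world to camera coordinates). Camera axes: x right, y down, z forward; pixel columns grow to the right and rows downward; lengths in m; the calibration is good to about 2 mm. A picture is of the moment at which its call begins: read the wrist's pose just before it. calibration takes no time and is no camera call; for the wrist camera it gives the pose at the moment of the call.
- order.close_job(): hands the job in, once; it reports no verdict.
The state is a dict: "time": time; "joint_positions": joint angles; "joint_vel": joint speeds; "joint_torque": joint torques, N m; "ee_pos": TCP position; "eef_rot": TCP orientation; "ft_force": force on the tool from outside, world axes, zero at the start; "torque": the same for the moment, N m; "width": finger opening in m.
Only numpy, scipy, OpenCV 4.12 (cv2) and the standard library are available. Lean on these libraries where they do the work, as an engineer would, in place of code of your own. Each camera call takes 0.05 s, during which the arm holds its last target. There are 200 camera calls.

## Working session

There is one attempt and no reset: what is moved stays moved. The work goes in short steps, Python scripts to look and compute and a tool call to move; the robot and the scene stay as the last step left them, time stands still between calls to the robot, and variables do not carry over. Pictures are saved under pics/ and viewed, about 8 in all and at most 12, crops included, and the job is handed in when it is done.

Besides the shell and the picture viewer there is one more tool, called after ">>>" as a command line: name --argument value ..., lists and objects as JSON in quotes. apply_moves: Moves the arm, as the interface text tells. Its arguments: {"type":"object","properties":{"deltas":{"type":"array","items":{"type":"object","properties":{"translation":{"type":"array","items":{"type":"number"}},"turn":{"type":"array","items":{"type":"number"}},"hand":{"type":"number"}}}},"newtons":{"type":"number"}},"required":["deltas"]}

```bash
mkdir -p pics; python3 - <<'E'
from bench import readout,camera,calibration
import cv2,numpy as np
s=readout.read_state();print({k:np.round(v,3).tolist() for k,v in s.items()})
for n in("scene","top"):
    c=calibration(n);print(n,c['fx'],c['fy'],c['cx'],c['cy'],np.round(c['extrinsics'],4).tolist())
    cv2.imwrite(f"pics/{n}0.png",camera(n)[:,:,::-1])
E
```

```text
{'time': 0.0, 'joint_positions': [1.251, 0.333, -0.065, 1.461, 0.022, 1.35, -0.089], 'joint_vel': [-0.001, -0.001, 0.0, 0.0, -0.002, 0.001, -0.001], 'joint_torque': [-0.0, -62.324, 0.025, -38.991, -0.061, 0.04, 0.0], 'ee_pos': [0.183, -0.597, 0.236], 'eef_rot': [0.989, 0.148, -0.0, -0.001], 'ft_force': [-0.205, -0.359, 0.19], 'torque': [0.016, 0.028, 0.028], 'width': 0.087}
scene 436.0423215463272 436.0423215463272 318.70320642834315 241.0901634971759 [[-0.0393, 0.9991, 0.0171, -0.0184], [0.7539, 0.0409, -0.6557, -0.3038], [-0.6558, -0.0129, -0.7548, 1.2277], [0.0, 0.0, 0.0, 1.0]]
top 555.769992246081 555.769992246081 328.4583826552042 244.80013492096646 [[0.0057, -0.9999, 0.0117, 0.0277], [-0.9955, -0.0067, -0.0943, 0.4367], [0.0944, -0.0111, -0.9955, 1.1136], [0.0, 0.0, 0.0, 1.0]]
```

View pics/top0.png

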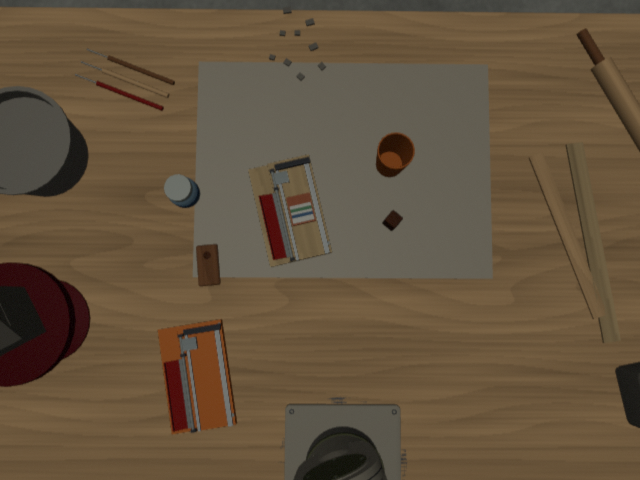

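View pics/scene0.png

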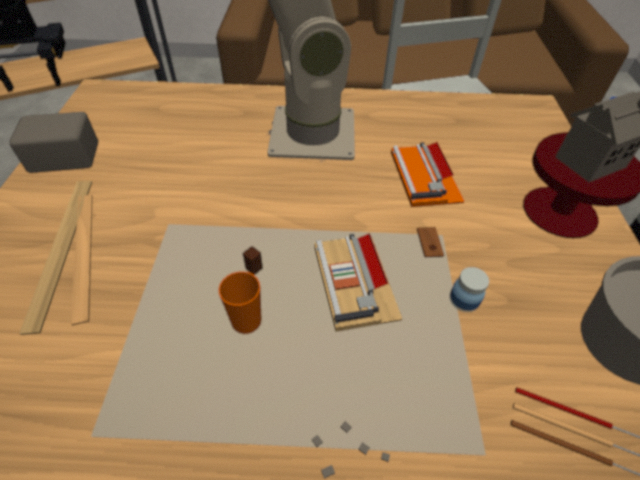

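The top view shows two candidates: the plywood board near (290,210) with the glazed tile at (301,208), and an orange board at (197,378) with no tile. The plywood one fits the description, and the orange one is the look-alike to leave alone. The end stop is at the top of the image (world +x) and the red bar is on the left (+y). Next I'll take an enlarged crop to confirm this and measure.

```bash
cat > h.py <<'E'
import numpy as np,cv2
from bench import readout,camera,calibration
def ray(n,uv,z,c=None):
    c=c or calibration(n);E=np.array(c['extrinsics']);R,t=E[:3,:3],E[:3,3]
    o=-R.T@t;d=R.T@np.array([(uv[0]-c['cx'])/c['fx'],(uv[1]-c['cy'])/c['fy'],1])
    return o+d*(z-o[2])/d[2]
def proj(n,p,c=None):
    c=c or calibration(n);E=np.array(c['extrinsics']);q=E[:3,:3]@np.array(p)+E[:3,3]
    return np.array([c['fx']*q[0]/q[2]+c['cx'],c['fy']*q[1]/q[2]+c['cy']])
E
python3 - <<'E'
from h import *
im=cv2.imread('pics/top0.png');x0,y0=240,145
cr=im[y0:y0+130,x0:x0+110]
hsv=cv2.cvtColor(im,cv2.COLOR_BGR2HSV)
roi=np.zeros(im.shape[:2],np.uint8);roi[140:275,235:345]=255
def rect(m):
    cs,_=cv2.findContours(m,cv2.RETR_EXTERNAL,cv2.CHAIN_APPROX_NONE);return cv2.minAreaRect(max(cs,key=cv2.contourArea))
m=cv2.inRange(hsv,(0,170,60),(6,255,255))|cv2.inRange(hsv,(174,170,60),(180,255,255))
r=rect(m&roi);print('red',r,cv2.boxPoints(r).tolist())
m=cv2.inRange(hsv,(8,70,60),(28,255,255))&roi
cs,_=cv2.findContours(m,cv2.RETR_EXTERNAL,cv2.CHAIN_APPROX_NONE)
p=np.vstack([c for c in cs if cv2.contourArea(c)>60]);r=cv2.minAreaRect(p);b=cv2.boxPoints(r);print('wood',r)
for q in b: print(q,np.round(ray('top',q,0.013),4))
cv2.imwrite('pics/c1.png',cv2.resize(cr,None,fx=4.5,fy=4.5,interpolation=cv2.INTER_CUBIC)*1)
E
```

```text
red ((272.75341796875, 226.04653930664062), (65.06614685058594, 12.585907936096191), 75.49983215332031) [[258.51519775390625, 196.12539672851562], [270.7001953125, 192.97409057617188], [286.99163818359375, 255.96768188476562], [274.806640625, 259.1189880371094]]
wood ((289.3146057128906, 210.1966094970703), (101.5615463256836, 63.48533630371094), 77.00537872314453)
[246.96628 167.85393] [0.5967 0.2006 0.013 ]
[308.82584 153.57863] [0.6281 0.0724 0.013 ]
[331.66293 252.53929] [0.4214 0.0237 0.013 ]
[269.80338 266.81458] [0.3912 0.15   0.013 ]
```

View pics/c1.png

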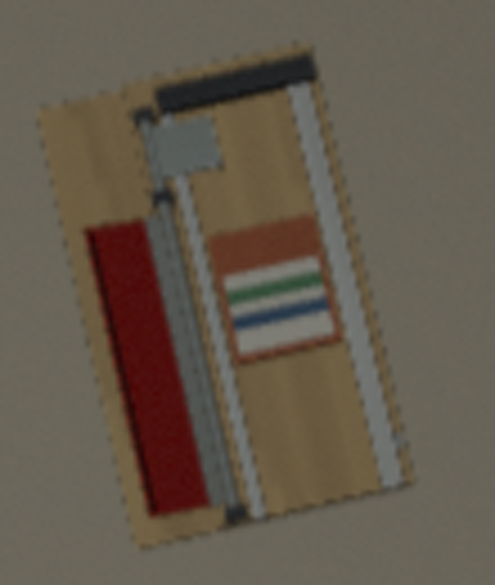

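The crop confirms the plywood board: dark end stop at crop (235,83), lip plate at (188,147), red bar at (150,370) and tile at (275,290). Now I'll fit the board pose from its corners, each at its own height.

```bash
cat >> h.py <<'E'
def fit2(B,W):
    B=np.array(B,float);W=np.array(W,float);b=B-B.mean(0);w=W-W.mean(0)
    a=np.arctan2((b[:,0]*w[:,1]-b[:,1]*w[:,0]).sum(),(b*w).sum());R=np.array([[np.cos(a),-np.sin(a)],[np.sin(a),np.cos(a)]])
    o=W.mean(0)-R@B.mean(0);return a,o,R,np.linalg.norm(B@R.T+o-W,axis=1)
E
python3 - <<'E'
from h import *
f=lambda u,v:(240+(u+.5)/4.5-.5,145+(v+.5)/4.5-.5)
# crop px, board xy, z
P=[((40,107),(.1,.089),.008),((313,44),(.1,-.042),.018),((413,483),(-.11,-.042),.018),((142,548),(-.11,.089),.008),
((160,110),(.08,.027),.022),((316,80),(.08,-.037),.024)]
W=[ray('top',f(*p),z)[:2] for p,_,z in P]
a,o,R,e=fit2([b for _,b,_ in P[:4]],W[:4]);print(np.degrees(a),o.round(4),e.round(4))
inv=lambda w:((np.array(w)-o)@R*1000).round(1)
print('stop foot-ish',inv(W[4]),inv(W[5]))
for p in[(208,236),(311,213),(340,338),(240,362)]:print('tile',inv(ray('top',f(*p),.026)[:2]))
for p in[(86,231),(150,516),(148,220),(210,504)]:print('bar',inv(ray('top',f(*p),.036 if p[0]in(86,150) else .026)[:2]))
for bx in(-.07,.01):print('tcp goal',bx,(o+R@[bx,.0315]).round(4))
E
```

```text
13.365664199435079 [0.5194 0.0887] [0.0007 0.0015 0.0019 0.0023]
stop foot-ish [83.3 34.2] [ 80.6 -38.5]
tile [20.6 25.5]
tile [ 20.4 -22.5]
tile [-38.5 -22.5]
tile [-39.  24.]
bar [33.2 78.3]
bar [-98.9  78. ]
bar [33.9 50.4]
bar [-98.8  51.3]
tcp goal -0.07 [0.444  0.1032]
tcp goal 0.01 [0.5218 0.1217]
```

>>> apply_moves --deltas '[{"translation": [0.017,0.045,0],"turn": [0,0,-0.013],"hand": 0.048},{"translation": [0.017,0.045,0],"turn": [0,0,-0.013],"hand": 0.048},{"translation": [0.017,0.045,0],"turn": [0,0,-0.013],"hand": 0.048},{"translation": [0.017,0.045,0],"turn": [0,0,-0.013],"hand": 0.048},{"translation": [0.017,0.045,0],"turn": [0,0,-0.012],"hand": 0.048}]'

```text
time: 0.6
ee_pos: [0.2645, -0.3683, 0.2311]
eef_rot: [0.994, 0.11, -0.002, -0.003]
ft_force: [1.4, -0.3, 0.9]
width: 0.0548
```

>>> apply_moves --deltas '[{"translation": [0.019,0.045,0],"turn": [0,0,0.0],"hand": 0.048},{"translation": [0.018,0.045,0],"turn": [0,0,0],"hand": 0.048},{"translation": [0.018,0.045,0],"turn": [0,0,0],"hand": 0.048},{"translation": [0.018,0.045,0],"turn": [0,0,0],"hand": 0.048},{"translation": [0.018,0.045,0],"turn": [0,0,0],"hand": 0.048}]'

```text
time: 1.1
ee_pos: [0.3552, -0.1354, 0.2302]
eef_rot: [0.994, 0.109, -0.003, -0.002]
ft_force: [0.6, -0.7, 0.4]
width: 0.0478
```

>>> apply_moves --deltas '[{"translation": [0.018,0.045,0],"turn": [0,0,0.0],"hand": 0.048},{"translation": [0.018,0.045,0],"turn": [0,0,0],"hand": 0.048},{"translation": [0.018,0.045,0],"turn": [0,0,0],"hand": 0.048},{"translation": [0.01,0.03,0],"turn": [0,0,0],"hand": 0.048},{"translation": [0,0,0],"turn": [0,0,0],"hand": 0.048}]'

```text
time: 1.6
ee_pos: [0.4199, 0.0424, 0.2304]
eef_rot: [0.994, 0.114, -0.002, -0.002]
ft_force: [-0.4, -0.2, -0.2]
width: 0.0478
```

>>> apply_moves --deltas '[{"translation": [0.015,0.032,-0.025],"turn": [0,0,0.005],"hand": 0.048},{"translation": [0.014,0.03,-0.035],"turn": [0,0,0],"hand": 0.048},{"translation": [0,0,-0.02],"turn": [0,0,0],"hand": 0.048},{"translation": [0,0,0],"turn": [0,0,0],"hand": 0.048}]'

```text
time: 2.0
ee_pos: [0.4498, 0.1055, 0.1481]
eef_rot: [0.993, 0.115, -0.001, -0.001]
ft_force: [0.3, -0.2, 0.1]
width: 0.0479
```

```bash
python3 - <<'E'
from h import *
s=readout.read_state();c=calibration('wrist');im=camera('wrist')[:,:,::-1].copy()
print(s['ee_pos'],s['eef_rot'],s['joint_positions'])
a=np.radians(13.37);o=np.array([.5194,.0887]);R=np.array([[np.cos(a),-np.sin(a)],[np.sin(a),np.cos(a)]])
print('board xy of tcp',((np.array(s['ee_pos'][:2])-o)@R*1000).round(1))
for x,y,z in[(-110,27,23),(-110,-27,24),(-110,-42,18),(-110,89,8),(80,27,23),(80,-27,24),(80,0,18),(-39,25,26),(-39,-25,26),(21,25,26)]:
    w=o+R@[x/1e3,y/1e3];p=proj('wrist',[*w,z/1e3],c);print((x,y),p.round());
    if 0<=p[0]<640 and 0<=p[1]<480: cv2.drawMarker(im,tuple(int(v) for v in p.round()),(255,0,255),cv2.MARKER_CROSS,12,1)
cv2.imwrite('pics/w1.png',im)
E
```

```text
[0.44984017 0.10545931 0.14811168] [ 0.99331152  0.11545496 -0.00107442 -0.00110224] [ 0.57749482  0.13633981 -0.94502134  1.94566359  0.11972641  1.12012089
 -1.75498546]
board xy of tcp [-63.8  32.4]
(-110, 27) [334. 289.]
(-110, -27) [407. 289.]
(-110, -42) [425. 286.]
(-110, 89) [255. 281.]
(80, 27) [335.   2.]
(80, -27) [424.   2.]
(80, 0) [379.   4.]
(-39, 25) [338. 196.]
(-39, -25) [410. 196.]
(21, 25) [338. 104.]
```

View pics/w1.png

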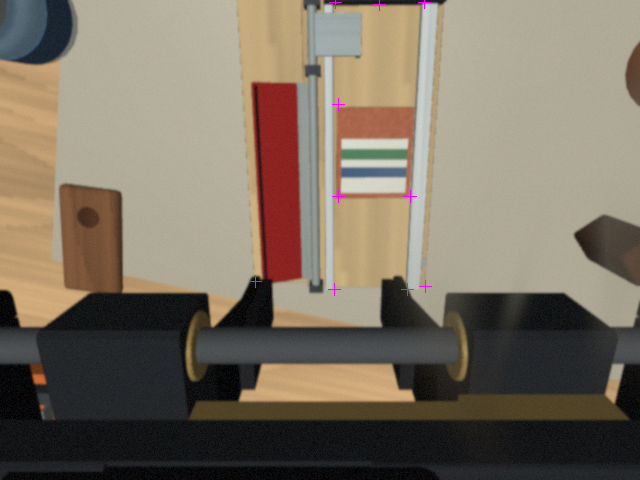

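The projected board and tile corners (tile back edge at about (338–414,197)) land within about 2 mm of the image, so the pose holds. The fingers sit behind the tile, with the left one over the red bar. I'll descend now.

>>> apply_moves --deltas '[{"translation": [0,-0.001,-0.035],"turn": [0,0,0],"hand": 0.048},{"translation": [0,0,-0.03],"turn": [0,0,0],"hand": 0.048},{"translation": [0,0,-0.016],"turn": [0,0,0],"hand": 0.048},{"translation": [0,0,0],"turn": [0,0,0],"hand": 0.048}]'

```text
time: 2.45
ee_pos: [0.4536, 0.1004, 0.0712]
eef_rot: [0.994, 0.112, 0.003, 0.001]
ft_force: [-0.4, 0.8, 0.4]
width: 0.048
```

>>> apply_moves --deltas '[{"translation": [0,0,-0.01],"turn": [0,0,0],"hand": 0.048},{"translation": [0,0,-0.007],"turn": [0,0,0],"hand": 0.048},{"translation": [0,0,-0.005],"turn": [0,0,0],"hand": 0.048},{"translation": [0,0,0],"turn": [0,0,0],"hand": 0.048}]'

```text
time: 2.85
ee_pos: [0.4564, 0.0986, 0.0517]
eef_rot: [0.994, 0.111, 0.006, 0.002]
ft_force: [-0.3, 0.2, -0.4]
width: 0.0482
```

The descent drifted about 9 mm in xy and 0.7° in tilt, so I'll correct that before touching the bar.

>>> apply_moves --deltas '[{"translation": [-0.007,0.006,0.003],"turn": [0.003,0.012,0.011],"hand": 0.048},{"translation": [0,0,0],"turn": [0,0,0],"hand": 0.048}]'

```text
time: 3.05
ee_pos: [0.4492, 0.1054, 0.0555]
eef_rot: [0.993, 0.117, -0.0, -0.0]
ft_force: [0.2, -0.5, -0.2]
width: 0.0482
```

>>> apply_moves --deltas '[{"translation": [-0.001,0,-0.007],"turn": [0,0.001,0],"hand": 0.048},{"translation": [-0.001,0.0,-0.006],"turn": [0,0.001,0],"hand": 0.048},{"translation": [0,0,0],"turn": [0,0,0],"hand": 0.048}]'

```text
time: 3.35
ee_pos: [0.4479, 0.1058, 0.0424]
eef_rot: [0.993, 0.117, -0.0, -0.0]
ft_force: [-0.1, -0.4, 3.9]
width: 0.048
```

>>> apply_moves --deltas '[{"translation": [0,0,-0.004],"turn": [0,0,0],"hand": 0.048},{"translation": [0,0,0],"turn": [0,0,0],"hand": 0.048}]'

```text
time: 3.55
ee_pos: [0.448, 0.1057, 0.0382]
eef_rot: [0.993, 0.117, -0.0, -0.0]
ft_force: [-1.7, -1.1, 6.3]
width: 0.0481
```

>>> apply_moves --deltas '[{"translation": [0,0,-0.003],"turn": [0,0,0],"hand": 0.048},{"translation": [0,0,0],"turn": [0,0,0],"hand": 0.048}]'

```text
time: 3.75
ee_pos: [0.4483, 0.1052, 0.0354]
eef_rot: [0.993, 0.116, -0.0, 0.0]
ft_force: [-1.5, -1.2, 7.6]
width: 0.0483
```

```bash
python3 - <<'E'
from h import *
c=calibration('wrist');im=camera('wrist')[:,:,::-1];cv2.imwrite('pics/w2.png',im)
E
```

```text
(no output)
```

View pics/w2.png

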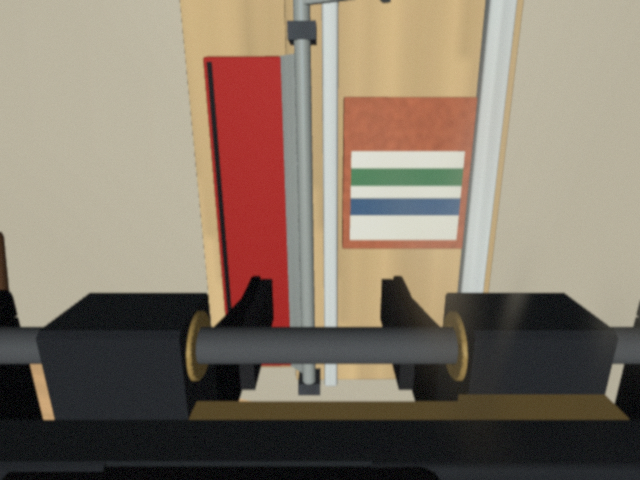

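The picture shows the bar pressed flat at 7.6 N, with the right finger in the lane behind the tile (back edge at row 247) and the lip raised at the top. Now I'll push along the lane, direction (0.973, 0.231).

>>> apply_moves --deltas '[{"translation": [0.005,0.001,0],"turn": [0,0,0],"hand": 0.048},{"translation": [0.006,0.0014,0],"turn": [0,0,0],"hand": 0.048},{"translation": [0.006,0.0014,0],"turn": [0,0,0],"hand": 0.048}]'

```text
time: 4.1
ee_pos: [0.4626, 0.1083, 0.0352]
eef_rot: [0.993, 0.117, -0.003, 0.002]
ft_force: [-5.0, -1.2, 7.6]
width: 0.0481
```

>>> apply_moves --deltas '[{"translation": [0.006,0.0014,0],"turn": [0.003,-0.003,0],"hand": 0.048},{"translation": [0.006,0.0014,0],"turn": [0.002,-0.002,0],"hand": 0.048},{"translation": [0.006,0.0014,0],"turn": [0,0,0],"hand": 0.048}]'

```text
time: 4.4
ee_pos: [0.478, 0.1119, 0.0347]
eef_rot: [0.993, 0.117, -0.004, 0.001]
ft_force: [-6.6, -2.1, 9.0]
width: 0.0481
```

>>> apply_moves --deltas '[{"translation": [0.006,0.0014,0],"turn": [0.001,-0.002,0],"hand": 0.048},{"translation": [0.006,0.0014,0],"turn": [0.001,-0.002,0],"hand": 0.048}]'

```text
time: 4.6
ee_pos: [0.4882, 0.1144, 0.0344]
eef_rot: [0.993, 0.117, -0.005, 0.001]
ft_force: [-6.3, -2.2, 10.1]
width: 0.0481
```

>>> apply_moves --deltas '[{"translation": [0.006,0.0014,0.0008],"turn": [0.001,-0.005,0],"hand": 0.048},{"translation": [0.006,0.0014,0.0004],"turn": [0.001,-0.005,0],"hand": 0.048},{"translation": [0.006,0.0014,0.0003],"turn": [0,-0.003,0],"hand": 0.048}]'

```text
time: 4.9
ee_pos: [0.5036, 0.1183, 0.0354]
eef_rot: [0.993, 0.118, -0.002, 0.001]
ft_force: [-5.9, -2.1, 7.9]
width: 0.048
```

```bash
python3 - <<'E'
from h import *
c=calibration('wrist');im=camera('wrist')[:,:,::-1];cv2.imwrite('pics/w3.png',im)
E
```

```text
(no output)
```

View pics/w3.png

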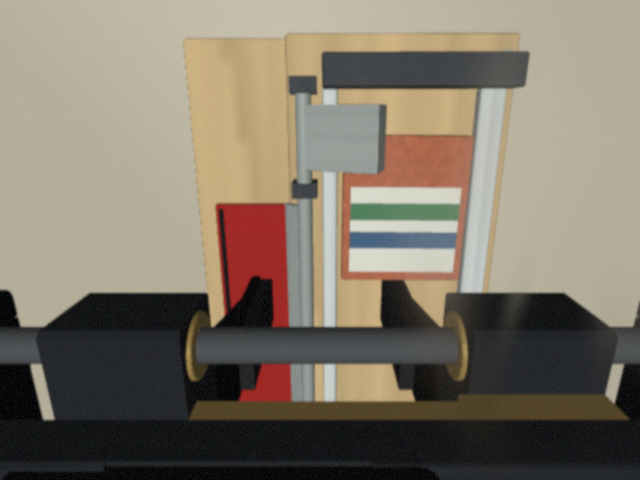

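The tile's front (row 135) has gone under the raised lip, and the stop face is at about row 87, roughly 20 mm away.

>>> apply_moves --deltas '[{"translation": [0.006,0.0014,0],"turn": [0.001,-0.003,0],"hand": 0.048},{"translation": [0.006,0.0014,0.0004],"turn": [0,-0.004,0],"hand": 0.048}]'

```text
time: 5.15
ee_pos: [0.5145, 0.121, 0.0356]
eef_rot: [0.993, 0.118, -0.0, 0.002]
ft_force: [-4.9, -1.6, 7.0]
width: 0.0479
```

>>> apply_moves --deltas '[{"translation": [0.004,0.001,0.0002],"turn": [0,-0.002,0],"hand": 0.048},{"translation": [0.004,0.001,0],"turn": [0,-0.002,0],"hand": 0.048}]'

```text
time: 5.35
ee_pos: [0.5207, 0.1226, 0.0355]
eef_rot: [0.993, 0.118, -0.001, 0.003]
ft_force: [-12.7, -4.9, 11.5]
width: 0.0481
```

>>> apply_moves --deltas '[{"translation": [0.003,0.0007,0.0002],"turn": [0,0,0],"hand": 0.048}]'

```text
time: 5.45
ee_pos: [0.521, 0.1226, 0.0351]
eef_rot: [0.993, 0.118, -0.004, 0.004]
ft_force: [-17.9, -5.9, 18.8]
width: 0.0477
```

```bash
python3 - <<'E'
from h import *
c=calibration('wrist');im=camera('wrist')[:,:,::-1];s=readout.read_state();print(s['ee_pos'],s['ft_force'])
cv2.imwrite('pics/w4.png',cv2.resize(im[40:340,160:560],None,fx=2,fy=2))
E
```

```text
[0.52095677 0.12254024 0.03510597] [-13.84806788  -5.78647013  14.80617352]
```

View pics/w4.png

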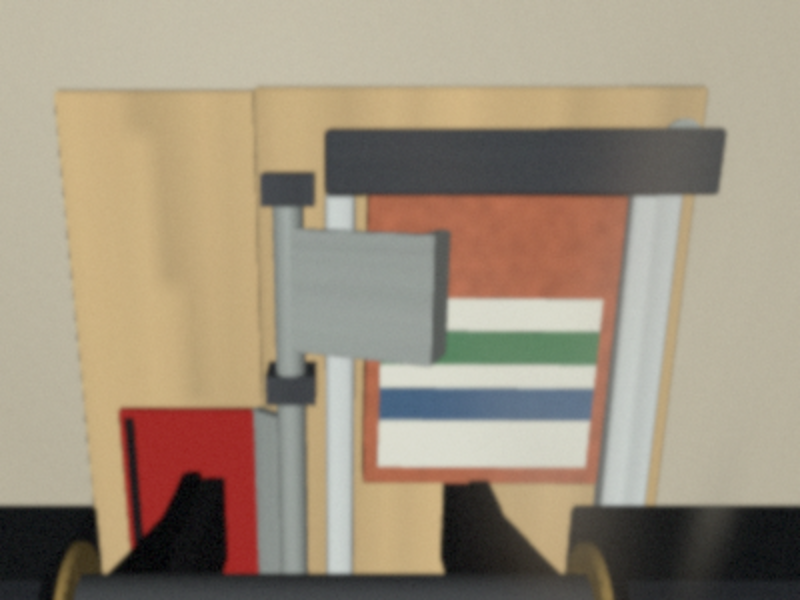

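The tile's front edge sits against the stop across its full width (crop row 195), with the lip still raised above it. I'll back off a little with the bar still down so the finger doesn't drag the tile up, check, and then let the bar up.

>>> apply_moves --deltas '[{"translation": [-0.0015,-0.0004,0],"turn": [0,0,0],"hand": 0.048},{"translation": [-0.001,-0.0002,0],"turn": [0,0,0],"hand": 0.048}]'

```text
time: 5.7
ee_pos: [0.5198, 0.1226, 0.0363]
eef_rot: [0.993, 0.118, -0.003, 0.003]
ft_force: [2.2, 0.1, 7.3]
width: 0.0479
```

>>> apply_moves --deltas '[{"translation": [0,0,0.003],"turn": [0,0,0],"hand": 0.048},{"translation": [0,0,0.004],"turn": [0,0,0],"hand": 0.048},{"translation": [0,0,0.005],"turn": [0,0,0],"hand": 0.048},{"translation": [0,0,0.008],"turn": [0,0,0],"hand": 0.048},{"translation": [0,0,0.015],"turn": [0,0,0],"hand": 0.048}]'

```text
time: 6.2
ee_pos: [0.5181, 0.1223, 0.0714]
eef_rot: [0.993, 0.118, -0.005, 0.003]
ft_force: [-0.5, 1.1, -0.1]
width: 0.0481
```

>>> apply_moves --deltas '[{"translation": [0,0,0.03],"turn": [0,0,0],"hand": 0.048},{"translation": [0,0,0.03],"turn": [0,0,0],"hand": 0.048},{"translation": [-0.01,0,0.03],"turn": [0,0,0],"hand": 0.048},{"translation": [-0.01,0,0.02],"turn": [0,0,0],"hand": 0.048},{"translation": [0,0,0],"turn": [0,0,0],"hand": 0.048}]'

```text
time: 6.7
ee_pos: [0.4975, 0.1235, 0.1916]
eef_rot: [0.993, 0.119, -0.003, 0.003]
ft_force: [0.0, 0.5, 0.2]
width: 0.0478
```

```bash
python3 - <<'E'
from h import *
im=camera('wrist')[:,:,::-1];cv2.imwrite('pics/w5.png',im)
im=camera('scene')[:,:,::-1];cv2.imwrite('pics/s5.png',im)
s=readout.read_state();print(s['ft_force'],s['time'])
E
```

```text
[ 0.07791086 -0.49784557  0.01322063] 6.8
```

View pics/w5.png

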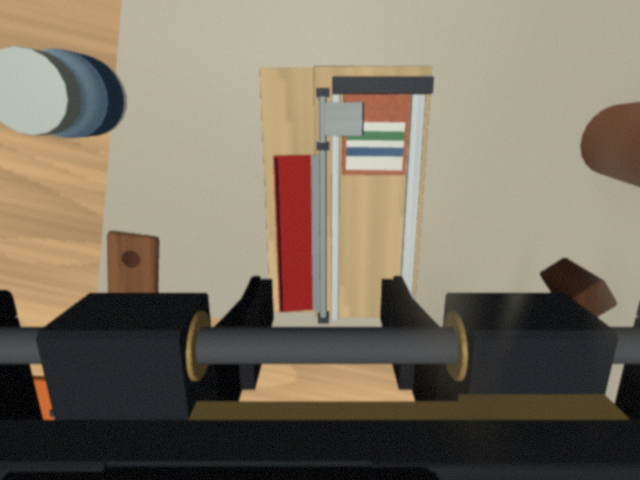

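View pics/s5.png

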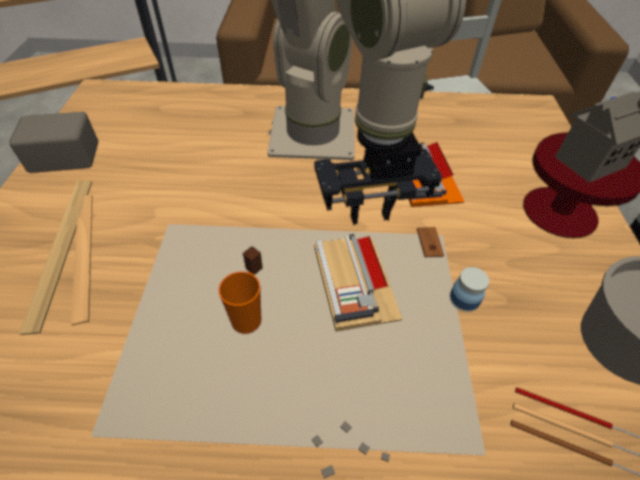

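The clip is down on the tile, with the lip at (345,119), and the neighbouring objects look unmoved. One enlarged crop will check the seating at the stop.

```bash
python3 - <<'E'
from h import *
c=calibration('wrist');a=np.radians(13.37);o=np.array([.5194,.0887]);R=np.array([[np.cos(a),-np.sin(a)],[np.sin(a),np.cos(a)]])
for u in[(343,174.5),(404,174.5)]:
    print('tile back edge board mm',((ray('wrist',u,.026,c)[:2]-o)@R*1000).round(1))
for u in[(335,77),(432,77)]: print('stop far top edge (expect x~90)',((ray('wrist',u,.030,c)[:2]-o)@R*1000).round(1))
im=cv2.imread('pics/w5.png')[60:190,300:450];cv2.imwrite('pics/c5.png',cv2.resize(im,None,fx=4.5,fy=4.5,interpolation=cv2.INTER_CUBIC))
E
```

```text
tile back edge board mm [18.7 24.4]
tile back edge board mm [ 18.9 -23.1]
stop far top edge (expect x~90) [89.3 31.5]
stop far top edge (expect x~90) [ 89.6 -38.2]
```

View pics/c5.png

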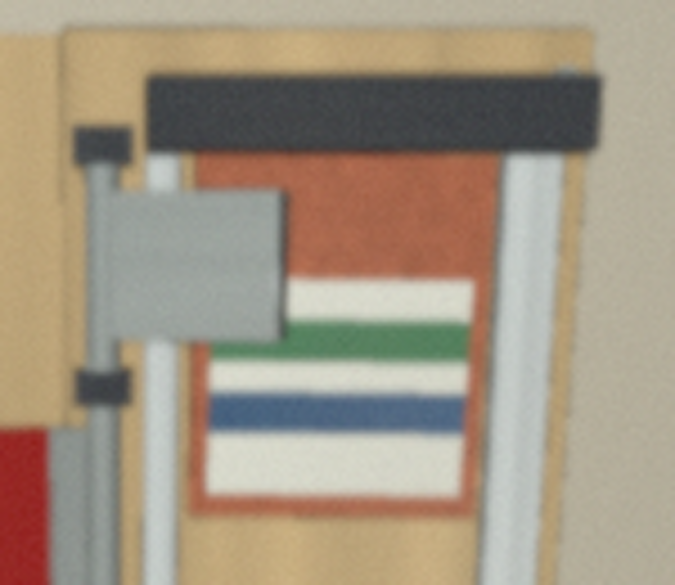

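```bash
python3 -c "
from bench import order;print(order.close_job())"
```

```text
the job is handed in; nothing more can be done
None
```

I pressed the red thumb bar level with one fingertip (about 7–8 N) and, keeping it down, pushed the tile under the raised lip with the other finger. At the end stop the finger stalled and the push force rose to about 18 N. I then backed off about 2 mm with the bar still down, let the bar up, and moved clear. The job was handed in at about 6.8 s.

**Seating:** The last wrist view shows the tile flush against the stop across its visible width, with the lip lying over it. Its back edge measured about board x 18.8 mm, against a nominal 20 mm. That offset is within the 2 mm calibration, and it matches where the finger stalled (about 18.9 mm).

**Clear of the scene:** The contact force on the tool was about zero after lifting. By eye, the cup, jar, rib, stamp and orange look-alike board had not moved. I did not measure their positions.

**Not checked:** I judged the clip closed from the picture and did not measure its angle.

**Problems on the way:** The first descent drifted about 9 mm sideways and 0.7° in tilt, which I corrected before touching the bar. Vertical force briefly reached about 19 N when the tile met the stop.

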